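# Lay the radio on its face against the stop bar

### The arm

A 6-joint arm with a two-finger parallel gripper is mounted at the origin on the work surface. World frame = base frame: x ahead of the robot, y to its left, z up, the work surface at z = 0. Lengths are in m, angles in rad, forces in N, time in s.
With the tool pointing down it reaches from about 0.275 to 1 m from the base axis. Payload 8.4 kg.
Tool frame: the origin (TCP) lies at the very end of the fingers, on their centre line; the grasp point (between the pads) lies 19 mm behind it; z points along the fingers, y is the line along which they close (so a half turn about z gives the same grasp; the last joint's range is limited). The gripper opens to 85 mm and grips with 20 to 120 N. Pads are 22 mm wide; open, the fingers measure 114 mm over their backs; the gripper's body (76 mm by 85 mm) begins 54 mm behind the grasp point. The pads swing forward as they close: fully open they stand 13 mm farther back than shut.
Start: joints at [-1.163, 0.353, 1.633, -0, 1.155, -0.002], TCP at [0.249, -0.573, 0.231] pointing down, gripper open.
Joint ranges: [-2.63, 2.63], [-0.92, 2.1], [0.06, 2.66], [-1.3, 4.44], [0, 2.69], [-3.02, 3.02]. Speed limits (rad/s): [2.22, 2.22, 2.79, 3.14, 3.14, 3.14].

### API

Orientations are given as a unit quaternion [w, x, y, z].
In Python, from workcell import env gives the robot as it stands.
- The arm moves only by the shell command python3 -m crank 'ROWS' [OPENING] [FORCE]. ROWS is JSON, a list of rows, each a list of 4 numbers: the shift along the tool's x, y, z in cm, then the turn about the tool's z in rad. A call has exactly 10 rows; each row shifts and turns the commanded pose from where the row before left it, along the tool's axes as they then stand; what a row does not reach is not made up. A row lasts 1/10 s, in which the tool goes at most 50 mm and 8.59 degrees, less where a joint would pass 70% of its speed; a pose out of reach is approached as far as the arm can. A call is refused whole if a number of a shift passes 5 or a number of a turn 0.15, either way. A call with a gripper value outside its range is refused whole. OPENING is the opening, from 0 (shut) to 1 (fully open), set as the call begins (- or left out, the last holds). The fingers move at their own pace and stop on an object; FORCE is the grip in N (left out, the last holds). Time passes only in rows, so rows that do not move let the fingers close, or fill a call up. It gives the time, the measured TCP pose, the force, the opening and the grip force at its end, in the units of the state.
- env.get_obs(): the state, without advancing time (a new reading comes with each control period).
- env.grab_frame(name): name is "scene" or "top" or "wrist"; returns (picture, depth): 384x512x3 uint8, blue, green, red; 384x512 float32, m along the optical axis (not along the pixel's ray), 0 where there is no reading.
- env.camera_model(name): a dict with "intrinsics" (3x3 intrinsics, pixels), "R" (3x3) and "t" (3): a world point X has camera coordinates R X + t; the wrist camera has in their place "tool_from_camera" (4x4, takes a point from camera to tool coordinates, whose origin is the TCP and whose axes are the flange's). Camera axes: x right, y down, z forward; pixel columns grow to the right and rows downward; lengths in m; the calibration is good to about 2 mm. A picture is of the moment at which its call begins: read the wrist's pose just before it. camera_model takes no time and is no camera call.
- env.hand_in(): hands the job in; it is judged then, once.
The state is a dict: "t": time; "joint_positions": joint angles; "qd": joint speeds; "tau": joint torques, N m; "tcp_pos": TCP position; "tcp_rot": TCP orientation; "force": force on the tool from outside, world axes, zero at the start; "ft_torque": the same for the moment, N m; "finger_gap": finger opening in m; "grasp_force": force on a finger pad.
Only numpy, scipy, OpenCV 4.12 (cv2) and the standard library are available. Lean on these libraries where they do the work, as an engineer would, in place of code of your own. Each camera call takes 0.05 s, during which the arm holds its last target. There are 200 camera calls.

### The job

At the repair bench, the black table radio stands upright on the blue service mat. Push it over forwards so that it lies flat on its speaker side with the back panel and its screws facing up, then push it along the mat until its whole top side sits flush against the wooden stop bar, ready to be opened. Do it all by pushing: never lift or carry the radio, and leave the glue bottle, the metal dish, the meter and the screwdriver where they are.

Things in the scene. Friction and masses are not known exactly. Their poses are not given: they have to be found in the camera images.
- mat: Fixed blue ribbed service mat, 410 by 380 mm and 6 mm thick, at some yaw. Origin: on the bench, 150 mm before the middle of the stop bar's face; the mat reaches from x = -160 to 250 and y = -190 to 190 mm. Its +y points to the wooden stop bar fixed along its edge: 300 mm long (along x), 22 mm wide, top 32 mm above the bench, flat face at y = 150 mm.
- stop_face (a point): Middle of the stop bar's flat face that looks at the radio, 31 mm above the bench (25 mm above the mat). Axes as the mat's: +y into the bar, x along the bar (the bar's ends are at x = -150 and +150 mm).
- radio: Loose black radio, a box 160 mm wide (its x), 50 deep (y), 110 tall (z), 0.35 to 0.8 kg. Origin: centre of its underside as it stands. +y points out of the front (grey panel, round speaker grille, yellow scale); -y is the back (vents, battery cover, four screws); +z its top side (silver strip). Starts upright on the mat, front turned to the stop bar within 15 degrees and 185 to 245 mm from it.
- radio_center (a point): Middle of the radio and about its centre of mass: 55 mm above its underside when it stands, 25 mm above the mat when it lies on its face. Pushed high on its back it does not slide but tips about its lower front edge; past about 25 degrees it falls by itself onto its face, its top side then towards the bar.
- radio_top_a (a point): On the radio's top side, at the end of its -x, mid depth: (-80, 0, 110) mm in the radio's frame.
- radio_top_b (a point): On the radio's top side, at the end of its +x, mid depth: (80, 0, 110) mm in the radio's frame.
- glue: Bystander: red glue bottle with white cap standing on the mat, 44 mm diameter, 110 mm tall. Origin: centre of its underside.
- dish: Bystander: small steel screw dish on the mat, 70 mm diameter, 22 mm high. Origin: centre of its underside.
- meter: Bystander: yellow multimeter lying on the mat, 70 (x) by 130 (y) by 32 mm high. Origin: centre of its underside.
- driver: Bystander: screwdriver with orange handle lying on the bench behind the stop bar, 160 mm long along its x, handle to -x. Origin: under its middle.
There are look-alikes about, which are no part of the job. What is meant by the radio is not red, and is the smaller of those in its own colour.

How it is judged:
By the outcome, as a careful person would: the job done as asked, in the order asked, and still so for the second after the job is handed in, with the robot touching nothing.
It also fails if it takes over 45 s, if anything falls off the work surface, if the arm or the gripper's body presses on something with over 40 N, if the wrist force passes 120 N, or if a joint passes its speed limit or range.

## Working session

There is one attempt and no reset: what is moved stays moved. The work goes in short steps, Python scripts to look and compute and a shell command to move; the robot and the scene stay as the last step left them, time stands still between calls to the robot, and variables do not carry over. Pictures are saved under pics/ and viewed, at most 10 in all, crops included, and the job is handed in when it is done.

```bash
mkdir -p pics; ls; python3 - <<'E'
from workcell import env
import cv2,numpy as np
for n in("scene","top"):
    im,d=env.grab_frame(n); cv2.imwrite(f"pics/{n}0.png",im); np.savez(f"pics/{n}0.npz",im=im,d=d)
    m=env.camera_model(n); print(n,m)
o=env.get_obs();print(o["t"],o["tcp_pos"],o["tcp_rot"],env.camera_model("wrist"))
E
```

```text
pics
scene {'intrinsics': array([[370.35619825,   0.        , 252.30176586],
       [  0.        , 370.35619825, 191.12735797],
       [  0.        ,   0.        ,   1.        ]]), 'R': array([[-0.7934213 ,  0.60864216, -0.00611159],
       [ 0.45381997,  0.58484535, -0.67231194],
       [-0.40562306, -0.53620018, -0.74024273]]), 't': array([ 0.4329757 , -0.1552129 ,  1.44187155])}
top {'intrinsics': array([[399.76665908,   0.        , 262.22870835],
       [  0.        , 399.76665908, 191.11856921],
       [  0.        ,   0.        ,   1.        ]]), 'R': array([[ 0.030121  , -0.99951929, -0.00734235],
       [-0.99069802, -0.02887832, -0.13297921],
       [ 0.13270326,  0.01127951, -0.99109163]]), 't': array([-0.04571104,  0.54407007,  1.15687079])}
0.1 [ 0.24884516 -0.57287779  0.230638  ] [-5.88259492e-04  9.79083156e-01  2.03459609e-01 -1.26188232e-04] {'intrinsics': array([[269.81546992,   0.        , 254.79752948],
       [  0.        , 269.81546992, 193.23817814],
       [  0.        ,   0.        ,   1.        ]]), 'tool_from_camera': array([[ 1.10692781e-03, -9.54839723e-01, -2.97119299e-01,
         7.56571934e-02],
       [ 9.99999155e-01,  1.25946019e-03, -3.21943904e-04,
        -6.77838489e-05],
       [ 6.81614758e-04, -2.97118692e-01,  9.54840310e-01,
        -1.42192612e-01],
       [ 0.00000000e+00,  0.00000000e+00,  0.00000000e+00,
         1.00000000e+00]])}
```

View pics/scene0.png

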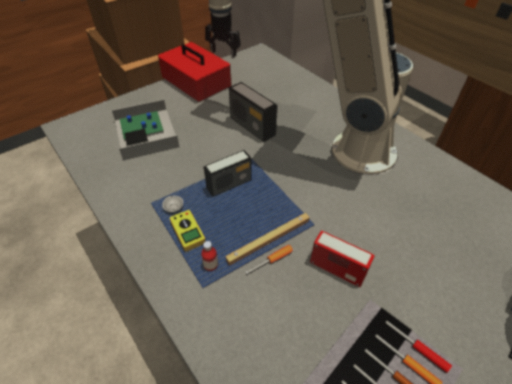

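View pics/top0.png

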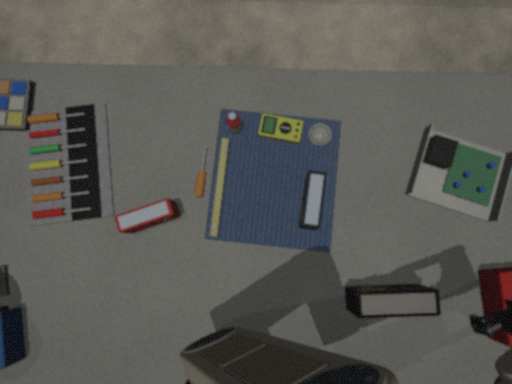

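The scene shows three radios in the top view:
- A small black one on the mat at (313,200).
- A bigger black one on the bench at (392,302).
- A red one at (147,215).

The one at (313,200) fits because it is not red, is the smaller of the two black ones, and stands on the mat. I'll confirm it in a crop and measure.

```bash
cat > h.py <<'E'
from workcell import env
import cv2,numpy as np
def ray(n,uv,z):
    m=env.camera_model(n);K,R,t=m["intrinsics"],m["R"],m["t"]
    uv=np.atleast_2d(np.asarray(uv,float)); d=(np.linalg.inv(K)@np.c_[uv,np.ones(len(uv))].T).T@R; c=-R.T@t
    return (c+d*((z-c[2])/d[:,2])[:,None])
def blob(mask,near):
    cs,_=cv2.findContours(mask.astype(np.uint8),cv2.RETR_EXTERNAL,cv2.CHAIN_APPROX_NONE)
    cs=[c for c in cs if cv2.contourArea(c)>15]
    return min(cs,key=lambda c:abs(cv2.pointPolygonTest(c,near,True)) if cv2.pointPolygonTest(c,near,True)<0 else 0)
def rect(n,c,z):
    p=ray(n,c[:,0],z)[:,:2]
    return cv2.boxPoints(cv2.minAreaRect((p*1000).astype(np.float32))).round(0)
E
python3 - <<'E'
from h import *
im=np.load("pics/top0.npz")["im"];d=np.load("pics/top0.npz")["d"]
hsv=cv2.cvtColor(im,cv2.COLOR_BGR2HSV);H,S,V=[hsv[...,i].astype(int) for i in range(3)]
for n,p in dict(bar=(218,190),silver=(314,200),case=(306,205),mat=(270,200),meter=(296,122),dish=(320,134),glue=(236,126)).items(): print(n,hsv[p[1],p[0]],d[p[1],p[0]])
bar=blob((H>15)&(H<35)&(S>60)&(V>110),(218,190));print("bar",rect("top",bar,.032))
sil=blob((S<60)&(V>120),(314,200));print("silver",rect("top",sil,.116))
mat=blob((H>95)&(H<125)&(S>80),(270,200));print("mat",rect("top",mat,.006))
met=blob((H>20)&(H<40)&(S>120)&(V>100),(296,122));print("meter",rect("top",met,.038))
ds=blob((S<60)&(V>100),(320,134));print("dish",rect("top",ds,.028))
s=cv2.imread("pics/scene0.png")[130:290,130:340]
a=cv2.resize(im[100:260,195:405],None,fx=1.9,fy=1.9,interpolation=3);cv2.imwrite("pics/crop.png",np.hstack([a,cv2.resize(s,(a.shape[1],a.shape[0]),interpolation=3)]))
E
```

```text
bar [ 32  77 136] 1.1994426
silver [103  25 144] 1.1078674
case [103  20  91] 1.1057125
mat [112  82  90] 1.2222859
meter [ 33 132 131] 1.216374
dish [ 30  12 128] 1.2350225
glue [  2 169  74] 1.1767441
bar [[409. 102.]
 [678.  81.]
 [679. 101.]
 [411. 121.]]
silver [[ 447. -184.]
 [ 584. -199.]
 [ 588. -165.]
 [ 451. -150.]]
mat [[ 375. -233.]
 [ 775. -265.]
 [ 802.   77.]
 [ 402.  109.]]
meter [[ 698. -136.]
 [ 764. -147.]
 [ 784.  -23.]
 [ 719.  -12.]]
dish [[ 702. -177.]
 [ 703. -232.]
 [ 763. -231.]
 [ 762. -176.]]
```

View pics/crop.png

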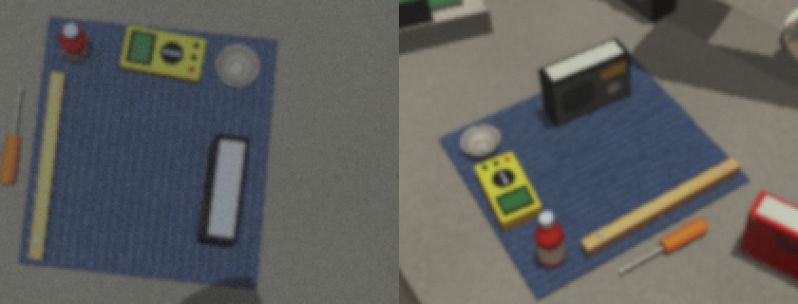

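The crop confirms it: the small black radio with speaker and scale facing the bar, standing on the mat, all clear in front of it. Next I check heights on the travel path, raise the tool and turn it so the open fingers line up with the radio's back.

```bash
python3 - <<'E'
from h import *
d=np.load("pics/top0.npz")["d"];m=env.camera_model("top")
v,u=np.mgrid[0:384,0:512];p=(np.linalg.inv(m["intrinsics"])@np.c_[u.ravel(),v.ravel(),np.ones(u.size)].T)*d.ravel()
w=(m["R"].T@(p-m["t"][:,None])).T.reshape(384,512,3)
for a,b,c,e in((345,285,440,320),(480,265,511,350),(405,120,511,220),(300,170,328,230)):
    q=w[b:e,a:c].reshape(-1,3);q=q[(d[b:e,a:c].ravel()>0)];print(np.percentile(q[:,2],[50,95,99.5]).round(3), q[q[:,2]>.08].min(0).round(3) if (q[:,2]>.08).any() else "",q[q[:,2]>.08].max(0).round(3) if (q[:,2]>.08).any() else "")
E
python3 -m crank '[[0,0,-1,-0.15],[0,0,-1,-0.15],[0,0,-1,-0.15],[0,0,-1,-0.15],[0,0,-1,-0.15],[0,0,-1,-0.15],[0,0,-1,-0.15],[0,0,0,-0.01],[0,0,0,0],[0,0,0,0]]' 1
```

```text
[0.15  0.154 0.156] [ 0.206 -0.499  0.08 ] [ 0.287 -0.28   0.158]
[0.091 0.366 0.384] [ 0.138 -0.715  0.08 ] [ 0.339 -0.41   0.597]
[0.009 0.058 0.063]  
[0.115 0.12  0.122] [ 0.435 -0.207  0.08 ] [ 0.597 -0.142  0.124]
t: 1.1
tcp_pos: [0.2489, -0.5729, 0.3004]
tcp_rot: [-0.001, 0.743, 0.669, 0.0]
force: [1.5, 0.2, -0.4]
finger_gap: 0.0856
grasp_force: 0.0
```

```bash
python3 -m crank '[[3.5,2.25,0,0],[3.5,2.25,0,0],[3.5,2.25,0,0],[3.5,2.25,0,0],[3.5,2.25,0,0],[3.5,2.25,0,0],[3.5,2.25,0,0],[3.5,2.25,0,0],[3.5,2.25,0,0],[3.5,2.25,0,0]]'
python3 - <<'E'
from h import *
o=env.get_obs();print(o["tcp_pos"],o["tcp_rot"])
m=env.camera_model("wrist");im,d=env.grab_frame("wrist");cv2.imwrite("pics/w1.png",im)
from scipy.spatial.transform import Rotation as Ro
q=o["tcp_rot"];R=Ro.from_quat([q[1],q[2],q[3],q[0]]).as_matrix();T=m["tool_from_camera"]
print("tx",R[:,0],"ty",R[:,1])
v,u=np.mgrid[0:384,0:512];p=(np.linalg.inv(m["intrinsics"])@np.c_[u.ravel(),v.ravel(),np.ones(u.size)].T)*d.ravel()
t=(T[:3,:3]@p).T+T[:3,3]; w=t@R.T+o["tcp_pos"]
k=(d.ravel()>0)&(abs(w[:,2]-.116)<.008)&(abs(w[:,0]-.517)<.13)&(abs(w[:,1]+.175)<.06)
print(k.sum(),cv2.boxPoints(cv2.minAreaRect((w[k,:2]*1000).astype(np.float32))).round(0))
E
```

```text
t: 2.1
tcp_pos: [0.5087, -0.2461, 0.3007]
tcp_rot: [-0.0, 0.743, 0.67, -0.0]
force: [-0.3, 0.1, -0.9]
finger_gap: 0.0855
grasp_force: 0.0
[ 0.508749   -0.24610792  0.30070144] [-3.49076567e-04  7.42777889e-01  6.69537794e-01 -1.67662972e-04]
tx [1.03438228e-01 9.94635856e-01 2.18367212e-04] ty [ 9.94635622e-01 -1.03438040e-01 -7.43086104e-04]
6067 [[ 434. -188.]
 [ 593. -207.]
 [ 599. -157.]
 [ 440. -138.]]
```

View pics/w1.png

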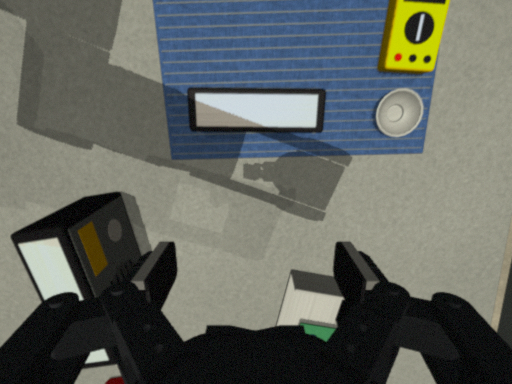

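The wrist view shows the radio's top centred ahead at (257,110), with the meter (415,30) and dish (400,112) well to the right. Descending behind the radio so that the fingers push high on its back.

```bash
python3 -m crank '[[0,0,4.4,0],[0,0,4.4,0],[0,0,4.4,0],[0,0,4.4,0],[0,0,4.2,0],[0,0,0,0],[1,0,0,0],[1,0,0,0],[0.5,0,0,0],[0,0,0,0]]'
python3 -m crank '[[0.5,0,0,0],[0.5,0,0,0],[0.5,0,0,0],[0.5,0,0,0],[0.5,0,0,0],[0.5,0,0,0],[0.5,0,0,0],[0.5,0,0,0],[0.5,0,0,0],[0,0,0,0]]'
python3 - <<'E'
from h import *
im,d=env.grab_frame("scene");cv2.imwrite("pics/s2.png",cv2.resize(im[130:290,130:340],None,fx=3,fy=3))
E
```

```text
t: 3.15
tcp_pos: [0.5117, -0.2222, 0.0851]
tcp_rot: [0.001, 0.742, 0.671, 0.001]
force: [-0.7, -0.6, 0.0]
finger_gap: 0.0852
grasp_force: 0.0
t: 4.15
tcp_pos: [0.515, -0.1773, 0.0831]
tcp_rot: [-0.0, 0.742, 0.671, -0.0]
force: [-0.1, 0.2, 0.1]
finger_gap: 0.0851
grasp_force: 0.0
```

View pics/s2.png

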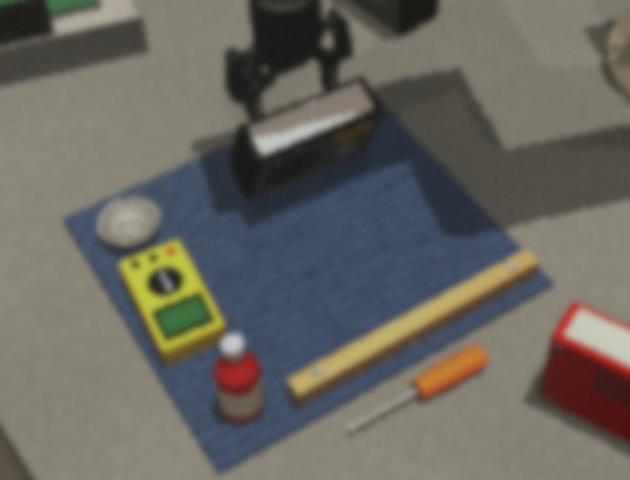

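The radio is tipping forwards (top edge at about (300,110)) and not sliding. I'll keep pushing until it falls.

```bash
python3 -m crank '[[0.5,0,0,0],[0.5,0,0,0],[0.5,0,0,0],[0.5,0,0,0],[0.5,0,0,0],[0,0,0,0],[0,0,0,0],[0,0,0,0],[0,0,0,0],[0,0,0,0]]'
cat > look.py <<'E'
from h import *
import sys
im,d=env.grab_frame("top");cv2.imwrite(f"pics/{sys.argv[1]}.png",cv2.resize(im[90:260,195:405],None,fx=3,fy=3))
m=env.camera_model("top");v,u=np.mgrid[0:384,0:512];p=(np.linalg.inv(m["intrinsics"])@np.c_[u.ravel(),v.ravel(),np.ones(u.size)].T)*d.ravel()
w=(m["R"].T@(p-m["t"][:,None])).T
V=im.max(2).ravel()
k=(d.ravel()>0)&(abs(w[:,2]-.056)<.012)&(V<75)&(w[:,0]>.38)&(w[:,0]<.67)&(w[:,1]>-.24)&(w[:,1]<.12)
print(k.sum(),cv2.boxPoints(cv2.minAreaRect((w[k,:2]*1000).astype(np.float32))).round(0))
E
python3 look.py t3
```

```text
t: 5.2
tcp_pos: [0.5177, -0.1534, 0.0833]
tcp_rot: [0.0, 0.742, 0.67, 0.0]
force: [0.6, 0.4, -0.3]
finger_gap: 0.0854
grasp_force: 0.0
1072 [[ 440. -138.]
 [ 599. -155.]
 [ 611.  -47.]
 [ 452.  -30.]]
```

View pics/t3.png

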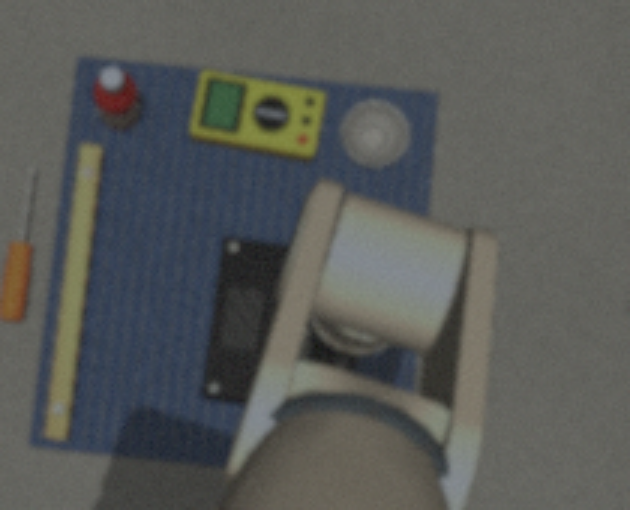

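It now lies on its face, back panel and screws up (screws at (233,247) and (213,388)), about 133 mm short of the bar. I'll back off, lower to its side and square the tool to the bar.

```bash
python3 -m crank '[[-1.5,0,0,0],[-1.5,0,0,0],[-1.5,0,0,0],[0,0,0,-0.02],[0,0,2,0],[0,0,2,0],[0,0,1.5,0],[0,0,1,0],[0,0,0,0],[0,0,0,0]]'
python3 -m crank '[[1,0.2,0,0],[1,0,0,0],[1,0,0,0],[0.5,0,0,0],[0.5,0,0,0],[0.5,0,0,0],[0.5,0,0,0],[0.5,0,0,0],[0.5,0,0,0],[0,0,0,0]]'
```

```text
t: 6.25
tcp_pos: [0.5134, -0.198, 0.0184]
tcp_rot: [-0.0, 0.735, 0.678, -0.0]
force: [-0.6, -0.6, 0.8]
finger_gap: 0.0854
grasp_force: 0.0
t: 7.25
tcp_pos: [0.52, -0.1377, 0.0182]
tcp_rot: [-0.0, 0.735, 0.678, 0.0]
force: [0.0, -0.1, -1.1]
finger_gap: 0.0853
grasp_force: 0.0
```

```bash
python3 -m crank '[[1,0,0,0],[1,0,0,0],[1,0,0,0],[1,0,0,0],[1,0,0,0],[1,0,0,0],[1,0,0,0],[1,0,0,0],[0.5,0,0,0],[0,0,0,0]]'
python3 look.py t4
```

```text
t: 8.25
tcp_pos: [0.5269, -0.0527, 0.0182]
tcp_rot: [-0.0, 0.735, 0.678, 0.0]
force: [-0.0, -0.4, 0.5]
finger_gap: 0.0859
grasp_force: 0.0
314 [[451. -16.]
 [609. -29.]
 [617.  60.]
 [458.  73.]]
```

View pics/t4.png

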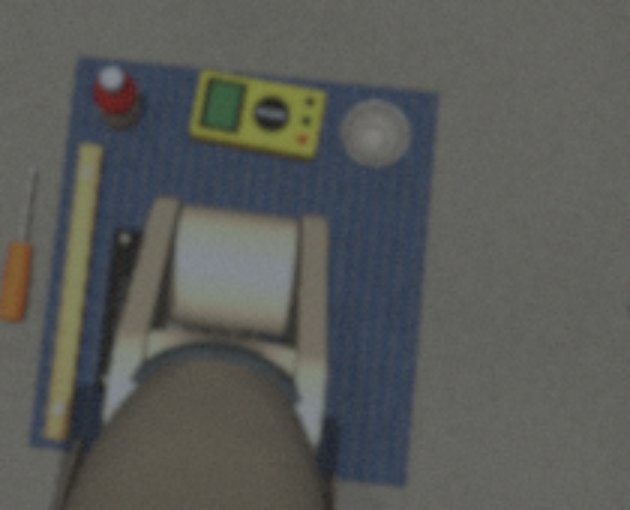

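The radio is being pushed squarely, its leading edge about 28 mm from the bar. I'll close the gap gently.

```bash
python3 -m crank '[[0.4,0,0,0],[0.4,0,0,0],[0.4,0,0,0],[0.3,0,0,0],[0.3,0,0,0],[0.3,0,0,0],[0.2,0,0,0],[0.2,0,0,0],[0.1,0,0,0],[0,0,0,0]]'
python3 -m crank '[[0.1,0,0,0],[0,0,0,0],[0,0,0,0],[0.1,0,0,0],[0,0,0,0],[0,0,0,0],[0.1,0,0,0],[0,0,0,0],[0,0,0,0],[0,0,0,0]]'
```

```text
t: 9.3
tcp_pos: [0.5292, -0.028, 0.0183]
tcp_rot: [0.0, 0.735, 0.678, -0.0]
force: [0.4, -4.9, -1.4]
finger_gap: 0.0853
grasp_force: 2.4
t: 10.3
tcp_pos: [0.5293, -0.0277, 0.0185]
tcp_rot: [0.002, 0.734, 0.679, -0.001]
force: [-1.5, -25.7, 0.9]
finger_gap: 0.0853
grasp_force: 13.0
```

It is firmly against the bar (26 N back on the tool). I'll back off, rise clear and check.

```bash
python3 -m crank '[[-0.5,0,0,0],[-1,0,0,0],[-2,0,0,0],[-3,0,0,0],[-3,0,-2,0],[-3,0,-3,0],[-3,0,-3,0],[-3,0,-3,0],[-3,0,-3,0],[-2,0,-2,0]]'
python3 -m crank '[[-3,0,-1,0],[-3,0,-1,0],[-3,0,-1,0],[-3,0,-1,0],[-2,0,0,0],[-2,0,0,0],[0,0,0,0],[0,0,0,0],[0,0,0,0],[0,0,0,0]]'
python3 look.py t5; python3 - <<'E'
from h import *
im,d=env.grab_frame("scene");s=cv2.resize(im[130:290,130:340],None,fx=2,fy=2,interpolation=3);t=cv2.resize(cv2.imread("pics/t5.png"),(400,320));cv2.imwrite("pics/f5.png",np.hstack([s[:,:400],t]))
E
```

```text
t: 11.3
tcp_pos: [0.5106, -0.2612, 0.1808]
tcp_rot: [0.001, 0.735, 0.678, 0.001]
force: [-0.3, 0.1, 0.1]
finger_gap: 0.0854
grasp_force: 0.0
t: 12.3
tcp_pos: [0.4975, -0.4174, 0.218]
tcp_rot: [-0.0, 0.735, 0.678, 0.0]
force: [-0.5, -0.8, -0.2]
finger_gap: 0.0855
grasp_force: 0.0
1565 [[450. -13.]
 [610. -26.]
 [619.  83.]
 [459.  95.]]
```

View pics/f5.png

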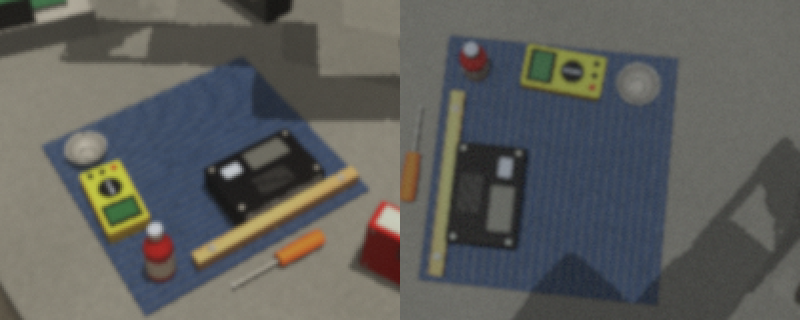

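The final view shows the radio lying with its back panel up and its top side parallel to and touching the bar (top view, edge (459,145) to (449,243)). The bystanders are in place and the robot is clear.

```bash
python3 -c "
from workcell import env
print(env.hand_in())"
```

```text
the job is handed in; nothing more can be done
None
```

The job is handed in: the radio lies on its speaker side with the screws up and its whole top side flush against the stop bar as far as the cameras show (about 1 mm). It was all done by pushing, in about 12 s of robot time, with the glue bottle, dish, meter and screwdriver not touched.

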